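Set the rotary air selector to the silencer and vent

ROBOT

A 6-joint arm with a two-finger parallel gripper is mounted at the origin on a cart in front of the work surface, level with it; the furniture and walls round the work are solid. World frame = base frame: x ahead of the robot, y to its left, z up, the work surface at z = 0. Lengths are in m, angles in rad, forces in N, time in s.
With the tool pointing down it reaches from about 0.4 to 0.825 m from the base axis. Payload 7 kg.
Tool frame: the origin (TCP) lies between the finger pads; the fingertips stand 8 mm ahead of it and the grasp point (between the pads) lies 11 mm behind it (arm.finger_overhang is the distance from the TCP to the fingertips, in m); z points along the fingers, y is the line along which they close (so a half turn about z gives the same grasp; the last joint's range is limited). The gripper opens to 88 mm and grips with 3 to 60 N. Pads are 19 mm wide; open, the fingers measure 130 mm over their backs; the gripper's body (78 mm by 193 mm) begins 47 mm behind the grasp point.
Start: joints at [1.434, 0.359, 0.012, 0, -1.224, -0.288], TCP at [0.278, 0.615, 0.235] pointing down, gripper open.
Joint ranges: [-3.07, 3.07], [-1.43, 2.12], [-1.02, 1.25], [-3.03, 1.67], [-3.05, -0], [-3.03, 3.03]. Speed limits (rad/s): [2.39, 2.39, 3.01, 3.14, 3.14, 3.14].

INTERFACE

Orientations are given as [roll, pitch, yaw] about the fixed x, y, z axes, in that order (R = Rz(yaw) Ry(pitch) Rx(roll)).
In Python, from station import arm gives the robot as it stands.
- The arm moves only by the tool move_arm, never from a script. Its argument "rows" is text: rows parted by semicolons, each of 7 numbers parted by spaces: the turn, a rotation vector about the tool's x, y, z in degrees, then the shift along the tool's x, y, z in m, then the finger opening in m, from 0 to 0.0876. A call has 1 to 8 rows; each row shifts and turns the commanded pose from where the row before left it, along the tool's axes as they then stand; what a row does not reach is not made up. A row lasts 1/8 s, in which the tool goes at most 62.5 mm and 10.7 degrees, less where a joint would pass 70% of its speed; a pose out of reach is approached as far as the arm can. A call is refused whole if a number of a shift passes 0.0625 or a number of a turn 10.7, either way. A call with a gripper value outside its range is refused whole. The fingers move at their own pace and stop on an object; "squeeze" is the grip in N (left out, the last holds). Time passes only in rows, so rows that do not move let the fingers close. It gives the time, the measured TCP pose, the force, the opening and the grip force at its end, in the units of the state.
- arm.get_state(): the state, without advancing time (a new reading comes with each control period).
- arm.grab_frame(name): name is "scene" or "top"; returns (picture, depth): 384x512x3 uint8, blue, green, red; 384x512 float32, m along the optical axis (not along the pixel's ray), 0 where there is no reading.
- arm.camera_model(name): a dict with "mtx" (3x3 intrinsics, pixels), "k1" (the pictures are not rectified: a ray, as slopes to the right and down, at radius r is drawn at 1 + k1 r^2 times it, then the intrinsics apply), "camera_from_world" (4x4, takes a point from world to camera coordinates). Camera axes: x right, y down, z forward; pixel columns grow to the right and rows downward; lengths in m; the calibration is good to about 2 mm. A picture is of the moment at which its call begins. camera_model takes no time and is no camera call.
- arm.job_done(): hands the job in; it is judged then, once.
The state is a dict: "t": time; "q": joint angles; "qd": joint speeds; "joint_efforts": joint torques, N m; "eef_pos": TCP position; "ee_rot": TCP orientation; "force": force on the tool from outside, world axes, zero at the start; "moment": the same for the moment, N m; "width": finger opening in m; "gripper_force": force on a finger pad.
Only numpy, scipy, OpenCV 4.12 (cv2) and the standard library are available. Lean on these libraries where they do the work, as an engineer would, in place of code of your own. Each camera call takes 0.05 s, during which the arm holds its last target. There are 200 camera calls.

TASK

Vent the air manifold: with a fingertip, push the upright tab of the round selector dial around until it points squarely at the outlet that carries the brass bullet-shaped silencer, then press the vent button on the manifold right down and let it come back up. Do not press the button while the tab points anywhere else, only push the tab (never pinch it between the fingers), and leave the loose things around it where they are.

Things in the scene. Friction and masses are not known exactly. Their poses are not given: they have to be found in the camera images.
- hub (a point): centre of the dial on its vertical turning axis, at the dial's upper face, 47 mm above the table. The dial is a steel disc of 54 mm radius on a fixed round aluminium manifold (145 mm radius, upper face 35 mm above the table). A cap of 18 mm radius on the axis rises 15 mm above this point.
- tab (a point): middle of the upright steel tab on the dial, 72 mm from the axis, 75 mm above the table. The tab is 16 mm thick along its direction of travel, 32 mm long radially (56 to 88 mm from the axis) and rises from the dial's upper face (47 mm above the table) to 88 mm, its flat side cheeks, the faces to push on, to 86 mm. About 2 N pushes it round; it stays where it is left.
- aim (a point): point on the dial's pointing line: straight out from the axis through the middle of the tab, 120 mm from the axis, on the circle of the four outlets. It turns with the tab; nothing solid is there.
- dial (a joint): angle of the dial in rad, growing anticlockwise seen from above; at 0 the tab points midway between the two middle outlets. Stops at -1.8 and 1.8. The four outlets lie at -1.571, -0.524, 0.524 and 1.571; which carries which fitting varies. Starts between -0.25 and 0.25.
- silencer_foot (a point): foot, on its axis, of the brass bullet-shaped silencer (16 mm across, upright on a dark boss of 11.5 mm radius), 35 mm above the table, 120 mm from the dial's axis; its tip is about 76 mm above the table. The other outlets carry a black straight coupling, a black elbow with a blue ring and a hexagon bolt as plug, none over 90 mm above the table.
- vent_top (a point): middle of the upper face of the grey vent button (15 mm radius, black housing), on the manifold 95 mm from the dial's axis, on the robot's side, exactly opposite dial angle 0, 57 mm above the table when up. Press straight down.
- vent (a joint): travel of the vent button in m: 0 up, 0.006 fully down; spring return, 5 N fully down.
- bottle: loose threadlock bottle, 24x36x92 mm, standing beside the manifold on its right front; origin at the middle of its underside; leave alone
- tape_measure: loose tape measure, 36x80x62 mm, standing beside the manifold on its left; origin at the middle of its underside; leave alone
- pliers: loose pliers, 62x171x15 mm, on the right of the table; leave alone
- duct_tape: loose roll of grey tape, 107 mm across and 48 mm high, on the right of the table; leave alone
- gauge: loose round gauge, 74x53x28 mm, at the back left of the table; leave alone
- tee_spare: loose tee fitting, 35x54x17 mm, at the front right of the table; leave alone

How it is judged:
By the outcome, as a careful person would: the job done as asked, in the order asked, and still so for the second after the job is handed in, with the robot touching nothing.
It also fails if it takes over 43 s, if anything falls off the work surface, if the arm or the gripper's body presses on something with over 40 N, if the wrist force passes 120 N, or if a joint passes its speed limit or range.

## Working session

There is one attempt and no reset: what is moved stays moved. The work goes in short steps, Python scripts to look and compute and a tool call to move; the robot and the scene stay as the last step left them, time stands still between calls to the robot, and variables do not carry over. Pictures are saved under pics/ and viewed, at most 14 in all, crops included, and the job is handed in when it is done.

Besides the shell and the picture viewer there is one more tool, called by a JSON object that holds its "api" and its "payload", one argument or row to a line. move_arm: Moves the arm, as the interface text tells. Its arguments: {"type":"object","properties":{"rows":{"type":"string"},"squeeze":{"type":"number"}},"required":["rows"]}

```bash
mkdir -p pics
cat > h.py <<'E'
import numpy as np, cv2
from station import arm
def pts(name,depth):
    m=arm.camera_model(name);K=m["mtx"];k1=m["k1"]
    v,u=np.mgrid[:384,:512].astype(float)
    x=(u-K[0][2])/K[0][0];y=(v-K[1][2])/K[1][1];xd,yd=x.copy(),y.copy()
    for _ in range(10):
        f=1+k1*(x*x+y*y);x=xd/f;y=yd/f
    P=np.stack([x*depth,y*depth,depth,np.ones_like(depth)],-1)
    return (P@np.linalg.inv(np.array(m["camera_from_world"])).T)[...,:3]
E
python3 - <<'E'
from h import *
print(arm.get_state())
for n in("top","scene"):
    p,d=arm.grab_frame(n);np.savez(n+"0.npz",p=p,d=d,w=pts(n,d))
    cv2.imwrite(f"pics/{n}0.png",cv2.resize(p,(800,600)))
E
```

```text
{'t': 0.0, 'q': array([ 1.43409732e+00,  3.59394726e-01,  1.10777566e-02, -3.30159763e-04,
       -1.22410435e+00, -2.88090420e-01]), 'qd': array([ 1.00235176e-03,  9.51546229e-04, -7.63095426e-05,  2.34176858e-03,
        1.49589627e-03, -1.53256581e-03]), 'joint_efforts': array([-5.10669415e-04, -5.82716596e+01,  2.93052578e+01,  6.99744388e+00,
        6.94673668e-03, -1.64726471e-04]), 'eef_pos': array([0.27802843, 0.61456977, 0.23362943]), 'ee_rot': array([ 3.13994644e+00, -1.64156849e-04, -4.24901731e-01]), 'force': array([0.81525934, 0.98020104, 0.17947758]), 'moment': array([0.07041187, 0.01857527, 0.02139706]), 'gripper_force': 0.0, 'width': 0.08763703920686751}
```

View pics/top0.png

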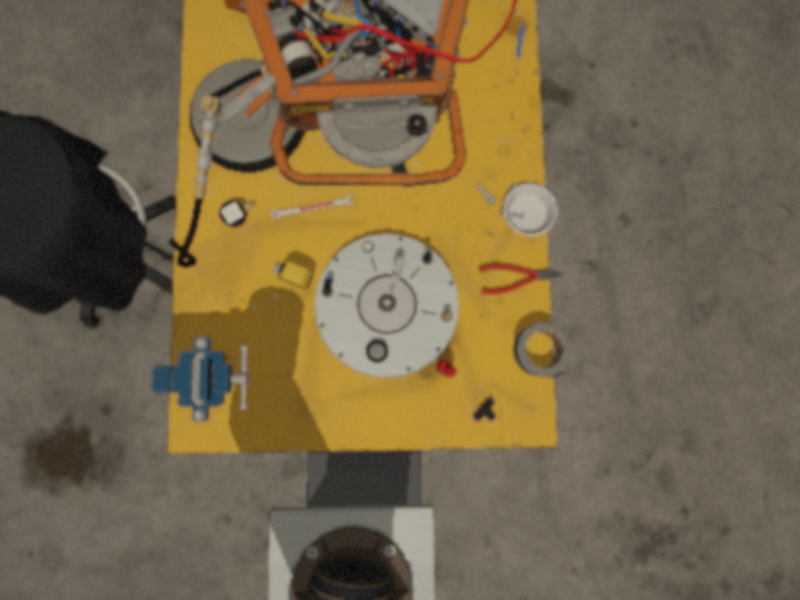

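View pics/scene0.png

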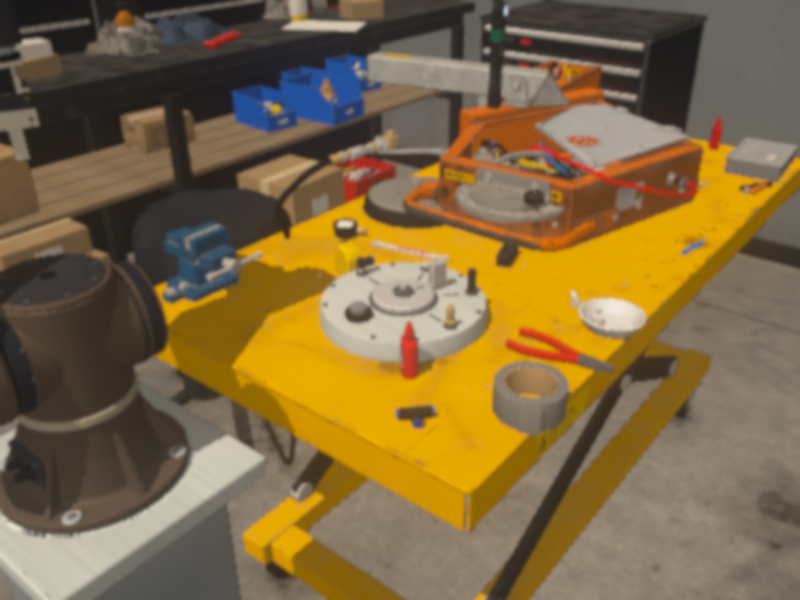

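The top view (800x600) shows the hub near (387,304) and the tab near (398,262). The vent button is near (376,350), and the brass silencer is near (447,313) on the right outlet. The elbow is at (328,285), the bolt at (368,247), the coupling at (427,257) and the bottle at (446,368).

Run:
```python
from h import *
from scipy.optimize import least_squares
z=np.load("top0.npz");p,w=z["p"],z["w"]
print("cam",np.linalg.inv(arm.camera_model("top")["camera_from_world"])[:3,3])
s=.64
def at(u,v,r,lo,hi):
    v0,u0=int(v*s),int(u*s);q=w[v0-r:v0+r+1,u0-r:u0+r+1].reshape(-1,3);q=q[(q[:,2]>lo)&(q[:,2]<hi)];return len(q),q.mean(0).round(4),np.median(q,0).round(4),q[:,2].max().round(3)
# manifold face: min enclosing circle of points z .028-.04
v0,u0=int(304*s),int(387*s)
for n in("top","scene"):
    W=np.load(n+"0.npz")["w"]
    c0=w[v0,u0,:2]
    m=(abs(W[...,2]-.035)<.005)&(np.hypot(W[...,0]-c0[0],W[...,1]-c0[1])<.17)
    q=W[m]; (c,r)=cv2.minEnclosingCircle(q[:,:2].astype(np.float32)); print(n,"manifold",c,r,np.median(q[:,2]))
    m=(abs(W[...,2]-.047)<.004)&(np.hypot(W[...,0]-c[0],W[...,1]-c[1])<.058); q=W[m]
    print(" disc",cv2.minEnclosingCircle(q[:,:2].astype(np.float32)),np.median(q[:,2]))
    for nm,lo,hi,ra,rb in(("tab",.06,.095,.05,.092),("fit",.045,.095,.1,.135),("btn",.05,.062,.075,.115)):
        r=np.hypot(W[...,0]-c[0],W[...,1]-c[1]);m=((W[...,2]>lo)&(W[...,2]<hi)&(r>ra)&(r<rb)).astype(np.uint8)
        k,l=cv2.connectedComponents(m)
        for i in range(1,k):
            q=W[l==i]
            if len(q)>3: 
                a=q.mean(0);print(" ",nm,len(q),a.round(4),q[:,2].max().round(3),"r",np.hypot(*(a[:2]-c)).round(3),"ang",np.arctan2(a[1]-c[1],a[0]-c[0]).round(3))
for nm,a in dict(button=(376,350,3,.03,.07),bottle=(446,368,8,.03,.12),sil=(447,313,5,.05,.09),tape=(295,268,10,.03,.1)).items(): print(nm,at(*a))
```

```text
cam [ 0.41362195 -0.06675311  1.15012651]
top manifold (0.5259712934494019, -0.0640794113278389) 0.16229000687599182 0.0360965463430335
 disc ((0.5259851217269897, -0.06419477611780167), 0.05788235366344452) 0.04790965816672499
  tab 38 [ 0.6042 -0.0925  0.0849] 0.093 r 0.083 ang -0.349
  tab 5 [ 0.4464 -0.0496  0.0613] 0.063 r 0.081 ang 2.962
  fit 10 [ 0.6543 -0.0372  0.0479] 0.05 r 0.131 ang 0.207
  fit 11 [ 0.623  -0.0994  0.0874] 0.089 r 0.103 ang -0.349
  fit 13 [ 0.6272 -0.1495  0.0655] 0.082 r 0.132 ang -0.701
  fit 62 [0.5772 0.0414 0.0649] 0.072 r 0.117 ang 1.119
  fit 27 [ 0.5173 -0.1886  0.0648] 0.079 r 0.125 ang -1.64
  btn 5 [ 0.5984 -0.0905  0.056 ] 0.06 r 0.077 ang -0.35
  btn 8 [0.5725 0.036  0.0588] 0.062 r 0.11 ang 1.135
  btn 53 [ 0.4433 -0.0528  0.0564] 0.062 r 0.083 ang 3.006
scene manifold (0.5290900468826294, -0.06206890568137169) 0.16353480517864227 0.036035018729629664
 disc ((0.5295422673225403, -0.06245332956314087), 0.057756561785936356) 0.04768190659179472
  tab 85 [ 0.6043 -0.0968  0.0763] 0.09 r 0.083 ang -0.432
  fit 84 [0.5754 0.0381 0.0603] 0.07 r 0.11 ang 1.138
  fit 35 [ 0.6232 -0.1052  0.0715] 0.09 r 0.104 ang -0.429
  fit 10 [ 0.6556 -0.0394  0.0477] 0.05 r 0.129 ang 0.177
  fit 17 [ 0.6284 -0.1516  0.0669] 0.082 r 0.134 ang -0.733
  fit 54 [ 0.5178 -0.1925  0.0617] 0.077 r 0.131 ang -1.657
  btn 35 [0.5742 0.0362 0.057 ] 0.061 r 0.108 ang 1.14
  btn 47 [ 0.609  -0.1001  0.0563] 0.062 r 0.088 ang -0.444
  btn 52 [ 0.4461 -0.0574  0.0563] 0.06 r 0.083 ang 3.086
button (49, array([ 0.4525, -0.0496,  0.0586]), array([ 0.4525, -0.0496,  0.0587]), np.float64(0.064))
bottle (108, array([ 0.4175, -0.1839,  0.0622]), array([ 0.4164, -0.1838,  0.0616]), np.float64(0.096))
sil (21, array([ 0.518 , -0.1888,  0.0695]), array([ 0.5181, -0.1879,  0.0709]), np.float64(0.079))
tape (233, array([0.6034, 0.1062, 0.0588]), array([0.6027, 0.106 , 0.061 ]), np.float64(0.069))
```

```bash
cat >> h.py <<'E'
def ortho(name,p,zp,x0=.36,x1=.70,y0=-.24,y1=.11,mm=.001):
    # row 0 = x1, col 0 = y1
    m=arm.camera_model(name);K=np.array(m["mtx"]);T=np.array(m["camera_from_world"])
    X,Y=np.meshgrid(np.arange(x1,x0,-mm),np.arange(y1,y0,-mm),indexing="ij")
    P=np.stack([X,Y,np.full_like(X,zp),np.ones_like(X)],-1)@T.T
    x=P[...,0]/P[...,2];y=P[...,1]/P[...,2];f=1+m["k1"]*(x*x+y*y)
    return cv2.remap(p,(K[0,0]*x*f+K[0,2]).astype(np.float32),(K[1,1]*y*f+K[1,2]).astype(np.float32),cv2.INTER_CUBIC)
E
python3 - <<'E'
from h import *
from scipy.optimize import least_squares
for n in("top","scene"):
    p=np.load(n+"0.npz")["p"]
    o=ortho(n,p,.035); sat=cv2.cvtColor(o,cv2.COLOR_BGR2HSV)[...,1]
    c=np.array([.527,-.063]);E=[]
    for a in np.arange(0,2*np.pi,.03):
        if n=="scene" and not -2.0<np.arctan2(np.sin(a),np.cos(a))<2.9: pass
        rr=np.arange(.125,.165,.001);xs=c[0]+rr*np.cos(a);ys=c[1]+rr*np.sin(a)
        s=sat[((.70-xs)*1000).round().astype(int).clip(0,339),((.11-ys)*1000).round().astype(int).clip(0,349)].astype(float)
        g=np.diff(cv2.GaussianBlur(s[:,None],(1,5),0)[:,0]);i=g.argmax();
        if g[i]>8:E.append([c[0]+rr[i]*np.cos(a),c[1]+rr[i]*np.sin(a)])
    E=np.array(E)
    f=least_squares(lambda q:np.hypot(E[:,0]-q[0],E[:,1]-q[1])-.145,c,loss="soft_l1",f_scale=.001)
    f2=least_squares(lambda q:np.hypot(E[:,0]-q[0],E[:,1]-q[1])-q[2],[*c,.145],loss="soft_l1",f_scale=.001)
    print(n,len(E),f.x.round(4),f2.x.round(4),np.median(abs(f.fun)))
p=np.load("top0.npz")["p"]
a=ortho("top",p,.047);b=ortho("top",p,.087)
cv2.imwrite("pics/orth.png",cv2.resize(np.hstack([a,b]),None,fx=1.14,fy=1.14))
E
```

```text
top 210 [ 0.5436 -0.0724] [ 0.5435 -0.0725  0.1435] 0.001634682926950598
scene 129 [ 0.5396 -0.0756] [ 0.5383 -0.0761  0.1462] 0.0018385850169002904
```

View pics/orth.png

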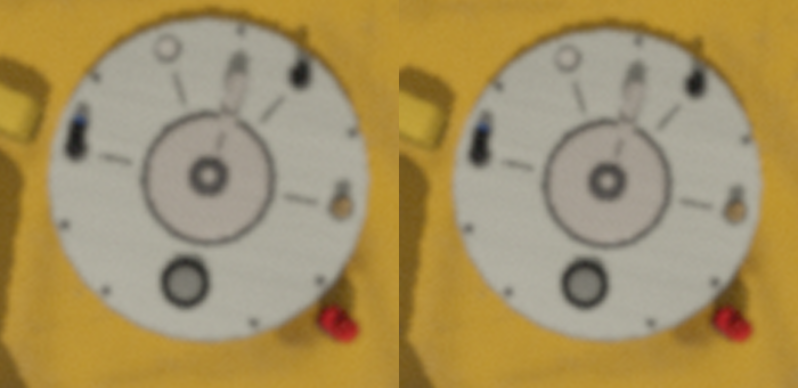

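The orthophoto at z=47 mm puts the hub at about (.542,-.074), r≈.145 as given. The button is at r≈.093 and the silencer at r≈.119. The silencer is on the right outlet (dial -1.571), with heading about -1.78. The tab heading is about -.32, so I'll push it clockwise from its left cheek. First I close the fingers and carry the tool over.

{"api": "move_arm", "payload": {
  "rows": "0 0 0 0.045 0.037 -0.004 0;0 0 0 0.045 0.037 -0.004 0;0 0 0 0.045 0.037 -0.004 0;0 0 0 0.045 0.037 -0.004 0;0 0 0 0.045 0.037 0 0;0 0 0 0.045 0.037 0 0;0 0 0 0.045 0.037 0 0;0 0 0 0.045 0.037 0 0",
  "squeeze": 5
}}

```text
t: 1.1
eef_pos: [0.4846, 0.1951, 0.2506]
ee_rot: [-3.141, 0.0, -0.424]
force: [0.7, 0.5, -0.4]
width: 0.0134
gripper_force: 0.0
```

{"api": "move_arm", "payload": {
  "rows": "0 0 0 0.045 0.037 0 0;0 0 0 0.045 0.037 0 0;0 0 0 0.045 0.037 0 0;0 0 0 0.045 0.037 0 0;0 0 0 0.045 0.037 0 0;0 0 9.5 0 0 0 0;0 0 9.5 0 0 0 0;0 0 9.5 0 0 0 0"
}}

```text
t: 2.1
eef_pos: [0.6127, -0.0648, 0.2499]
ee_rot: [3.141, 0.001, -0.928]
force: [0.0, 0.5, -0.2]
width: 0.0002
gripper_force: 0.0
```

{"api": "move_arm", "payload": {
  "rows": "0 0 9.5 0 0 0 0;0 0 9.5 0 0 0 0;0 0 9.5 0 0 0 0;0 0 0 0 0 0 0;0 0 0 0 0 0 0"
}}

```text
t: 2.72
eef_pos: [0.6129, -0.0644, 0.2504]
ee_rot: [3.141, 0.0, -1.416]
force: [-0.5, -0.4, 0.1]
width: 0.0003
gripper_force: 0.0
```

{"api": "move_arm", "payload": {
  "rows": "0 0 0 0 0 0.05 0;0 0 0 0 0 0.05 0;0 0 0 0 0 0.04 0;0 0 0 0 0 0 0;0 0 0 0 0 0 0"
}}

```text
t: 3.35
eef_pos: [0.6142, -0.0644, 0.1122]
ee_rot: [-3.14, -0.001, -1.418]
force: [-0.3, 0.1, 0.4]
width: 0.0006
gripper_force: 0.0
```

Run:
```python
from h import *
p,d=arm.grab_frame("scene");np.savez("scene1.npz",p=p,d=d,w=pts("scene",d))
cv2.imwrite("pics/s1.png",cv2.resize(p[130:250,170:340],None,fx=4.5,fy=4.5,interpolation=cv2.INTER_CUBIC))
print(arm.get_state()["eef_pos"])
```

```text
[ 0.6144328  -0.06426869  0.11273422]
```

View pics/s1.png

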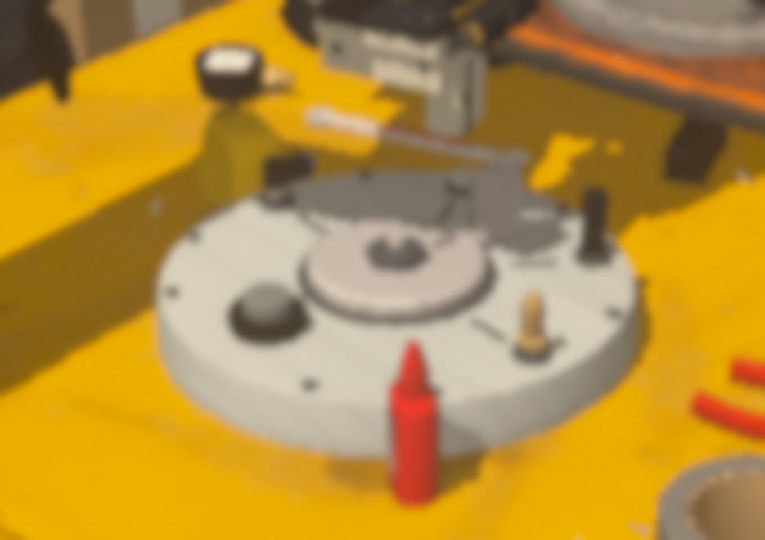

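The crop shows the fingertips at about (450,110). The shaded tab is to their right at (505,190), and the silencer is at (533,315). The fingers are clear on the tab's left, so I descend.

{"api": "move_arm", "payload": {
  "rows": "0 0 0 0 0 0.02 0;0 0 0 0 0 0.02 0;0 0 0 0 0 0.006 0;0 0 0 0 0 0 0;0 0 0 0 0 0 0"
}}

```text
t: 4.03
eef_pos: [0.6138, -0.0643, 0.0659]
ee_rot: [-3.14, -0.0, -1.419]
force: [0.6, -0.7, -0.4]
width: 0.0003
gripper_force: 0.0
```

```bash
cat > plan.py <<'E'
import numpy as np,sys
from station import arm
# rows: rotate finger about hub from current pose to heading h in n steps, radius r
H=np.array([float(sys.argv[1]),float(sys.argv[2])]);h1=float(sys.argv[3]);n=int(sys.argv[4]);r=.072
s=arm.get_state();e=s["eef_pos"];yaw=s["ee_rot"][2];P=np.array(e[:2]);d=P-H
h0=np.arctan2(d[1],d[0]);print("h",h0,"r",np.hypot(*d),"yaw",yaw,"z",e[2],"F",s["force"])
for i in range(1,n+1):
    h=h0+(h1-h0)*i/n;Q=H+r*np.array([np.cos(h),np.sin(h)]);D=Q-P
    t=h-np.pi/2;dy=(t-yaw+np.pi)%(2*np.pi)-np.pi
    print("turn %.2f x %.4f y %.4f"%(-np.degrees(dy),D@[np.cos(yaw),np.sin(yaw)],D@[np.sin(yaw),-np.cos(yaw)]))
    yaw=t;P=Q
E
python3 plan.py .542 -.074 -.75 8
```

```text
h 0.13446100992463092 r 0.07247796248442114 yaw -1.41934555956467 z 0.06589074786005832 F [ 0.58096234 -0.6742986  -0.40914007]
turn 7.31 x 0.0079 y 0.0011
turn 6.33 x 0.0079 y 0.0004
turn 6.33 x 0.0079 y 0.0004
turn 6.33 x 0.0079 y 0.0004
turn 6.33 x 0.0079 y 0.0004
turn 6.33 x 0.0079 y 0.0004
turn 6.33 x 0.0079 y 0.0004
turn 6.33 x 0.0079 y 0.0004
```

{"api": "move_arm", "payload": {
  "rows": "0 0 6.3 0.008 0.001 0 0;0 0 6.3 0.008 0.0004 0 0;0 0 6.3 0.008 0.0004 0 0;0 0 6.3 0.008 0.0004 0 0;0 0 6.3 0.008 0.0004 0 0;0 0 6.3 0.008 0.0004 0 0;0 0 6.3 0.008 0.0004 0 0;0 0 6.3 0.008 0.0004 0 0"
}}

```text
t: 5.03
eef_pos: [0.5957, -0.1235, 0.0655]
ee_rot: [-3.141, 0.002, -2.303]
force: [0.3, 4.2, -0.6]
width: 0.0006
gripper_force: 1.6
```

```bash
python3 plan.py .542 -.074 -1.3 5
```

```text
h -0.74539295513621 r 0.07302667273453847 yaw -2.3028299236123435 z 0.06546627178389788 F [ 0.3281769   4.24691767 -0.64443904]
turn 7.12 x 0.0079 y 0.0016
turn 6.36 x 0.0080 y 0.0004
turn 6.36 x 0.0080 y 0.0004
turn 6.36 x 0.0080 y 0.0004
turn 6.36 x 0.0080 y 0.0004
```

{"api": "move_arm", "payload": {
  "rows": "0 0 7 0.008 0.0016 0 0;0 0 6.4 0.008 0.0004 0 0;0 0 6.4 0.008 0.0004 0 0;0 0 6.4 0.008 0.0004 0 0;0 0 6.4 0.008 0.0004 0 0;0 0 0 0 0 0 0;0 0 0 0 0 0 0"
}}

```text
t: 5.9
eef_pos: [0.5614, -0.1443, 0.0653]
ee_rot: [-3.141, 0.001, -2.865]
force: [1.4, -0.5, 0.6]
width: 0.0004
gripper_force: 0.6
```

```bash
python3 plan.py .542 -.074 -1.54 3;  python3 - <<'E'
from h import *
for n in("scene","top"):
    p,d=arm.grab_frame(n);np.savez(n+"2.npz",p=p,d=d,w=pts(n,d))
p=np.load("scene2.npz")["p"]
a=cv2.resize(p[160:240,200:320],None,fx=6,fy=6,interpolation=cv2.INTER_CUBIC);cv2.imwrite("pics/s2.png",a)
E
```

```text
h -1.3013776150859813 r 0.07289982276860928 yaw -2.8654886748491286 z 0.06527822190734071 F [ 1.38424923 -0.53242692  0.60260842]
turn 4.94 x 0.0057 y 0.0012
turn 4.56 x 0.0057 y 0.0002
turn 4.56 x 0.0057 y 0.0002
```

View pics/s2.png

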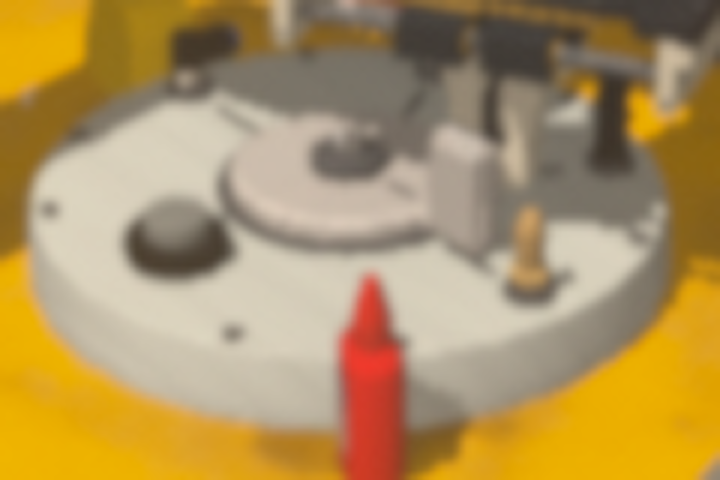

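The scene crop shows the fingers behind the tab (tab at 460,190), with the silencer at (530,265) just ahead of it. I push a bit more and then measure.

{"api": "move_arm", "payload": {
  "rows": "0 0 4.5 0.005 0.001 0 0;0 0 4.5 0.005 0.0002 0 0;0 0 1.5 0.003 0.0002 0 0;0 0 0 0 0 0 0;0 0 0 0 0 0 0"
}}

```text
t: 6.62
eef_pos: [0.5479, -0.1455, 0.0646]
ee_rot: [-3.142, 0.0, -3.05]
force: [1.7, 0.6, 2.1]
width: 0.0007
gripper_force: 1.0
```

```bash
python3 plan.py .542 -.074 -1.54 1;  python3 - <<'E'
from h import *
for n in("scene","top"):
    p,d=arm.grab_frame(n);np.savez(n+"3.npz",p=p,d=d,w=pts(n,d))
p=np.load("scene3.npz")["p"]; W=np.load("scene3.npz")["w"]
kw=dict(x0=.42,x1=.60,y0=-.22,y1=-.02,mm=.0005)
a=ortho("scene",p,.035,**kw);b=ortho("scene",p,.088,**kw);c=ortho("top",np.load("top0.npz")["p"],.035,**kw)
cv2.imwrite("pics/o3.png",np.vstack([np.hstack([a,b]),])); print(a.shape)
E
```

```text
h -1.488769263850264 r 0.07173528356673374 yaw -3.050066422524076 z 0.06463573253422156 F [1.66574843 0.60445906 2.10782234]
turn 3.48 x 0.0037 y -0.0001
(360, 400, 3)
```

View pics/o3.png

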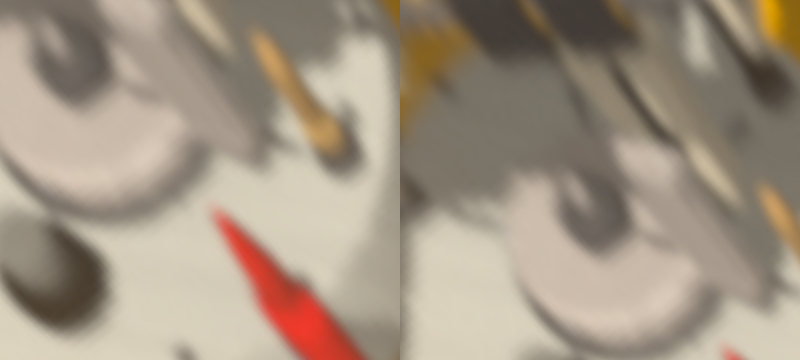

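{"api": "move_arm", "payload": {
  "rows": "0 0 0 -0.01 0 0 0;0 0 0 -0.01 0 0 0;0 0 0 0 0 -0.05 0;0 0 0 0 0 -0.05 0;0 0 0 -0.03 -0.05 0 0;0 0 0 -0.03 -0.05 0 0;0 0 0 -0.03 -0.05 0 0;0 0 0 -0.03 -0.05 0 0"
}}

```text
t: 7.72
eef_pos: [0.7062, -0.3338, 0.1639]
ee_rot: [3.141, -0.001, -3.051]
force: [1.3, 0.1, 0.5]
width: 0.0003
gripper_force: 0.0
```

```bash
cat > meas.py <<'E'
from h import *
from scipy.ndimage import map_coordinates
import sys
tag=sys.argv[1]
if len(sys.argv)>2:
    for n in("scene","top"):
        p,d=arm.grab_frame(n);np.savez(f"{n}{tag}.npz",p=p,d=d,w=pts(n,d))
mm=.0005
def dark(n,tag,z):
    o=cv2.cvtColor(ortho(n,np.load(f"{n}{tag}.npz")["p"],z,mm=mm),cv2.COLOR_BGR2GRAY).astype(float)
    return cv2.GaussianBlur(o,(0,0),25)-cv2.GaussianBlur(o,(0,0),1.5)
def samp(D,c,a,r):
    x=c[0]+r*np.cos(a);y=c[1]+r*np.sin(a)
    return map_coordinates(D,[(.70-x)/mm,(.11-y)/mm],order=1,mode="nearest").mean()
for n,c0 in(("top",(.5435,-.0725)),("scene",(.5396,-.0756))):
    D=dark(n,"0",.035);best=[]
    for cx in np.arange(-.005,.0051,.001):
        for cy in np.arange(-.005,.0051,.001):
            for t in np.arange(-.32,-.1,.005):
                c=(c0[0]+cx,c0[1]+cy);v=[samp(D,c,t+k,np.arange(.070,.090,.002)) for k in(-1.571,-.524,.524,1.571)]
                best.append((np.clip(v,None,18).sum(),*c,t,v))
    b=max(best,key=lambda q:q[0]);print(n,"zero fit",np.round(b[:4],4),np.round(b[4],1))
    w=[q for q in best if q[0]>.95*b[0]];print("   mean of near-best",np.mean([q[1:4] for q in w],0).round(4))
    D=dark(n,tag,.047)
    for lo,hi in((-.7,0.),(-2.3,-1.3)):
        A=np.arange(lo,hi,.01);s=[samp(D,b[1:3],a,np.arange(.026,.044,.002)) for a in A];print("   mark",A[np.argmax(s)].round(3),max(s))
    W=np.load(f"{n}{tag}.npz")["w"];q=W[(W[...,2]>.082)&(W[...,2]<.096)];d=q[:,:2]-b[1:3];r=np.hypot(*d.T);k=(r>.05)&(r<.095)
    if k.sum(): m=q[k].mean(0);print("   tabtop",k.sum(),m,"head",np.arctan2(m[1]-b[2],m[0]-b[1]))
E
python3 meas.py 4 1
python3 - <<'E'
from h import *
print(arm.get_state()["eef_pos"])
p=np.load("top4.npz")["p"];kw=dict(x0=.42,x1=.62,y0=-.22,y1=-.02,mm=.0005)
cv2.imwrite("pics/o4.png",np.hstack([ortho("top",p,.035,**kw),ortho("top",p,.088,**kw)]))
E
```

```text
top zero fit [72.      0.5455 -0.0725 -0.215 ] [18.7 20.6 18.5 19.5]
   mean of near-best [ 0.5448 -0.0721 -0.218 ]
   mark -0.64 0.5518896145475376
   mark -1.66 0.8832414388760752
scene zero fit [59.8835  0.5446 -0.0756 -0.205 ] [19.6  8.3 15.6 18.2]
   mean of near-best [ 0.5446 -0.0757 -0.2014]
   mark -0.6 -3.0846111660575573
   mark -1.84 10.077086939688598
   tabtop 56 [ 0.52054244 -0.14438437  0.08654465] head -1.9072513879766577
[ 0.70632548 -0.33686012  0.16083976]
```

View pics/o4.png

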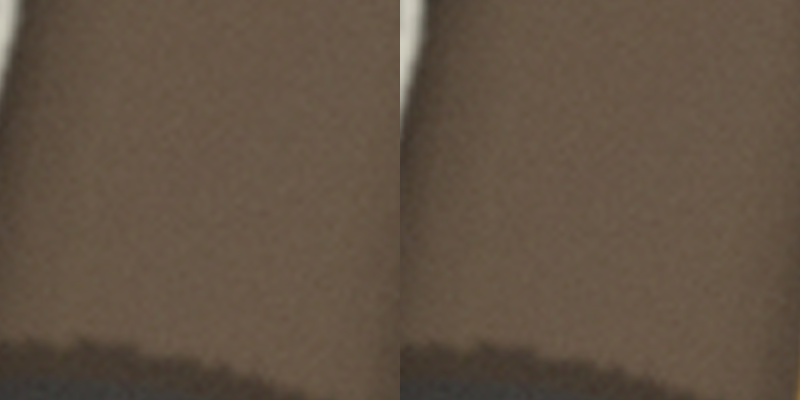

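The top view is blocked by the arm, which went out to the right. I raise it and swing it to the left.

{"api": "move_arm", "payload": {
  "rows": "0 0 0 0 0 -0.05 0;0 0 0 0.01 0.05 -0.03 0;0 0 0 0.015 0.058 0 0;0 0 0 0.015 0.058 0 0;0 0 0 0.015 0.058 0 0;0 0 0 0.015 0.058 0 0;0 0 0 0.015 0.058 0 0;0 0 0 0.015 0.058 0 0"
}}

```text
t: 8.82
eef_pos: [0.5688, 0.057, 0.2445]
ee_rot: [-3.141, -0.0, -3.051]
force: [0.6, 0.6, -0.9]
width: 0.0005
gripper_force: 0.0
```

{"api": "move_arm", "payload": {
  "rows": "0 0 0 0.015 0.058 0 0;0 0 0 0.015 0.058 0 0;0 0 0 0.015 0.058 0 0;0 0 0 0 0.058 0 0;0 0 0 0 0 0 0;0 0 0 0 0 0 0"
}}

```text
t: 9.57
eef_pos: [0.5037, 0.2823, 0.2441]
ee_rot: [-3.141, -0.001, -3.051]
force: [0.3, -0.1, 0.5]
width: 0.0006
gripper_force: 0.0
```

```bash
python3 meas.py 5 1
python3 - <<'E'
from h import *
print(arm.get_state()["eef_pos"])
p=np.load("top5.npz")["p"];kw=dict(x0=.42,x1=.62,y0=-.22,y1=-.02,mm=.0005)
cv2.imwrite("pics/o5.png",np.hstack([ortho("top",p,.035,**kw),ortho("top",p,.088,**kw)]))
E
```

```text
top zero fit [72.      0.5455 -0.0725 -0.215 ] [18.7 20.6 18.5 19.5]
   mean of near-best [ 0.5448 -0.0721 -0.218 ]
   mark -0.7 -10.415634096781076
   mark -1.93 9.865158995420632
   tabtop 60 [ 0.52070209 -0.14101737  0.0879748 ] head -1.9180519159814557
scene zero fit [59.8835  0.5446 -0.0756 -0.205 ] [19.6  8.3 15.6 18.2]
   mean of near-best [ 0.5446 -0.0757 -0.2014]
   mark -0.59 -3.356697819857408
   mark -1.84 9.85974833714726
   tabtop 53 [ 0.52048872 -0.14381942  0.08691313] head -1.9105298885811894
[0.5040441  0.28134517 0.24443015]
```

View pics/o5.png

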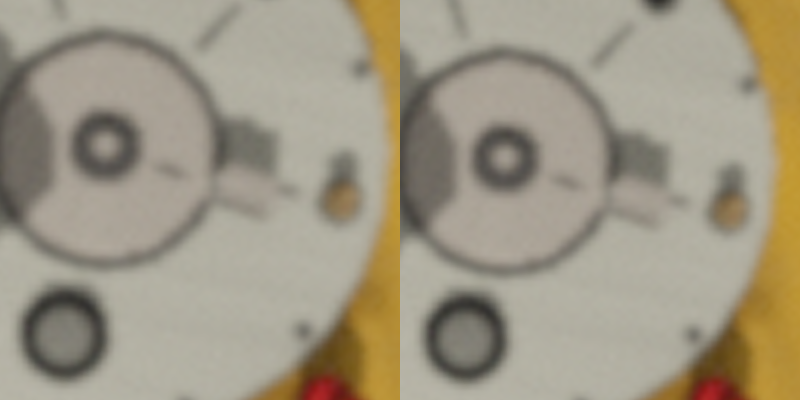

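In the top orthophoto the tab (245,200) has gone slightly past the silencer line, which runs (280,188) to (297,192). Before pushing back I refine this with disc-rim centres.

```bash
cat > meas2.py <<'E'
import sys;tag=sys.argv[1]
from h import *
from scipy.ndimage import map_coordinates
from scipy.optimize import minimize
mm=.0005
def gray(n,tag,z,b=1.5):
    return cv2.GaussianBlur(cv2.cvtColor(ortho(n,np.load(f"{n}{tag}.npz")["p"],z,mm=mm),cv2.COLOR_BGR2GRAY).astype(float),(0,0),b)
def at(G,x,y): return map_coordinates(G,[(.70-np.asarray(x))/mm,(.11-np.asarray(y))/mm],order=1,mode="nearest")
def linefit(G,c,a0,r,span=.006):
    # subpixel dark ridge across the radial direction at each r; fit a line; return heading of line and heading of its middle seen from c
    P=[];s=np.arange(-span,span,.0003);e=np.array([np.cos(a0),np.sin(a0)]);nrm=np.array([-e[1],e[0]])
    for q in r:
        g=at(G,c[0]+q*e[0]+s*nrm[0],c[1]+q*e[1]+s*nrm[1]);w=np.clip(np.percentile(g,70)-g-3,0,None)**2
        if w.sum()>0:P.append(np.array(c)+q*e+nrm*(w@s/w.sum()))
    P=np.array(P);vx,vy,x,y=cv2.fitLine(P.astype(np.float32),cv2.DIST_HUBER,0,.001,.001).ravel();v=np.array([vx,vy]);v*=np.sign(v@e)
    m=P.mean(0)-c;return np.arctan2(v[1],v[0]).round(3),np.arctan2(m[1],m[0]).round(3)
A=np.arange(0,2*np.pi,.02)
for n,c0 in(("top",(.544,-.0725)),("scene",(.542,-.0756))):
    G=gray(n,"0",.041)
    # rim: ring gap between disc and manifold; bright->dark edge of disc at z=.047
    G47=gray(n,"0",.047,1);a=A[(np.cos(A+.32)<.9)]
    f=lambda c,rr:(at(G47,c[0]+(rr+.002)*np.cos(a),c[1]+(rr+.002)*np.sin(a))-at(G47,c[0]+(rr-.002)*np.cos(a),c[1]+(rr-.002)*np.sin(a))).mean()
    b=min(((f((c0[0]+i,c0[1]+j),.054),c0[0]+i,c0[1]+j) for i in np.arange(-.006,.0061,.0005) for j in np.arange(-.006,.0061,.0005)))
    c=np.array(b[1:]);print(n,"disc centre",b)
    G35=gray(n,"0",.035,1)
    for k in(-1.571,-.524,.524,1.571):
        L=linefit(G35,c,-.21+k,np.arange(.072,.089,.001));print("  line",k,"zero by slope/pos",(L[0]-k).round(3),(L[1]-k).round(3))
    G=gray(n,tag,.047,1)
    print("  mark",linefit(G,c,-1.87,np.arange(.028,.043,.001)))
    W=np.load(f"{n}{tag}.npz")["w"];q=W[(W[...,2]>.080)&(W[...,2]<.096)];d=q[:,:2]-c;r=np.hypot(*d.T);q=q[(r>.05)&(r<.1)]
    m=(q[:,:2].max(0)+q[:,:2].min(0))/2-c;m2=q[:,:2].mean(0)-c;print("  tab",np.arctan2(m[1],m[0]),np.arctan2(m2[1],m2[0]),np.hypot(*m2))
E
python3 meas2.py 5
```

```text
top disc centre (np.float64(-22.306207098727736), np.float64(0.544), np.float64(-0.0725))
  line -1.571 zero by slope/pos -0.222 -0.209
  line -0.524 zero by slope/pos -0.195 -0.209
  line 0.524 zero by slope/pos -0.222 -0.217
  line 1.571 zero by slope/pos -0.24 -0.223
  mark (np.float32(-1.897), np.float64(-1.885))
  tab -1.895291278883275 -1.8985610513693323 0.07237003982867618
scene disc centre (np.float64(-16.05877768370412), np.float64(0.5395000000000001), np.float64(-0.0791))
  line -1.571 zero by slope/pos -0.226 -0.159
  line -0.524 zero by slope/pos -0.227 -0.154
  line 0.524 zero by slope/pos -0.052 -0.193
  line 1.571 zero by slope/pos -0.269 -0.259
  mark (np.float32(-1.844), np.float64(-1.756))
  tab -1.830863191814732 -1.861906716263983 0.06878186084261127
```

The top camera agrees with itself: the silencer heading is -1.786 and the tab is at -1.892, an overshoot of about 0.106 rad. I'll nudge it back from the other cheek.

{"api": "move_arm", "payload": {
  "rows": "0 0 0 0.008 -0.051 0 0;0 0 0 0.008 -0.051 0 0;0 0 0 0.008 -0.051 0 0;0 0 0 0.008 -0.051 0 0;0 0 0 0.008 -0.051 0 0;0 0 0 0.008 -0.051 0 0;0 0 0 0.008 -0.051 0 0;0 0 0 0.008 -0.051 0 0"
}}

```text
t: 10.68
eef_pos: [0.476, -0.1326, 0.2451]
ee_rot: [-3.142, 0.001, -3.053]
force: [1.4, 0.2, 0.1]
width: 0.0002
gripper_force: 0.0
```

{"api": "move_arm", "payload": {
  "rows": "0 0 8.8 0 0 0 0;0 0 8.8 0 0 0 0;0 0 0 0 0 0.05 0;0 0 0 0 0 0.05 0;0 0 0 0 0 0.03 0;0 0 0 0 0 0 0;0 0 0 0 0 0 0"
}}

```text
t: 11.55
eef_pos: [0.4776, -0.1305, 0.1159]
ee_rot: [3.141, 0.002, 2.924]
force: [0.3, -0.6, 0.6]
width: 0.0007
gripper_force: 0.0
```

{"api": "move_arm", "payload": {
  "rows": "0 0 0 0 0 0.03 0;0 0 0 0 0 0.02 0;0 0 0 0 0 0 0;0 0 0 -0.006 0 0 0;0 0 0 -0.005 0 0 0;0 0 0 -0.003 0 0 0;0 0 0 0 0 0 0;0 0 0 0 0 0 0"
}}

```text
t: 12.55
eef_pos: [0.4904, -0.1329, 0.0645]
ee_rot: [-3.142, -0.0, 2.924]
force: [0.6, -0.1, 0.1]
width: 0.0005
gripper_force: 0.0
```

Run:
```python
from h import *
F=[]
for i in range(4): arm.grab_frame("scene");F.append(arm.get_state()["force"])
print(np.mean(F,0),arm.get_state()["eef_pos"])
p,d=arm.grab_frame("scene")
cv2.imwrite("pics/s6.png",cv2.resize(p[160:240,200:320],None,fx=6,fy=6,interpolation=cv2.INTER_CUBIC))
```

```text
[ 0.22211024 -0.37077969 -0.35427266] [ 0.49044021 -0.13284899  0.06455231]
```

View pics/s6.png

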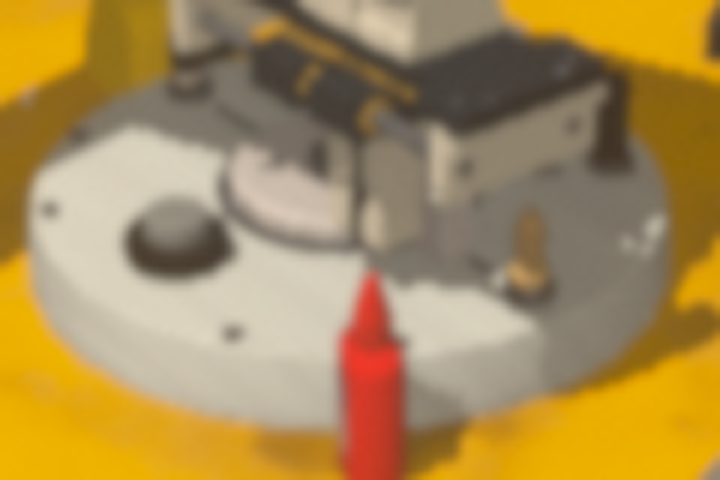

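The fingers (340-420, 200) stand just short of the tab (455,230), with no contact yet. I creep toward it.

{"api": "move_arm", "payload": {
  "rows": "0 0 0 -0.003 0 0 0;0 0 0 0 0 0 0;0 0 0 0 0 0 0"
}}

```text
t: 13.18
eef_pos: [0.4935, -0.1336, 0.0645]
ee_rot: [-3.142, -0.0, 2.924]
force: [-1.1, 0.2, 1.4]
width: 0.0007
gripper_force: 0.0
```

{"api": "move_arm", "payload": {
  "rows": "0 0 0 -0.002 0 0 0;0 0 0 0 0 0 0;0 0 0 0 0 0 0"
}}

```text
t: 13.55
eef_pos: [0.4954, -0.134, 0.0646]
ee_rot: [-3.142, -0.0, 2.924]
force: [0.6, -1.0, -0.1]
width: 0.0007
gripper_force: 0.0
```

{"api": "move_arm", "payload": {
  "rows": "0 0 0 -0.002 0 0 0;0 0 0 0 0 0 0;0 0 0 0 0 0 0"
}}

```text
t: 13.92
eef_pos: [0.4974, -0.1344, 0.0646]
ee_rot: [3.142, -0.0, 2.924]
force: [0.2, 0.4, 0.4]
width: 0.0004
gripper_force: 0.0
```

{"api": "move_arm", "payload": {
  "rows": "0 0 0 -0.002 0 0 0;0 0 0 0 0 0 0"
}}

```text
t: 14.18
eef_pos: [0.4995, -0.1349, 0.0646]
ee_rot: [-3.142, 0.0, 2.925]
force: [-0.2, 0.1, 0.6]
width: 0.0002
gripper_force: 0.0
```

{"api": "move_arm", "payload": {
  "rows": "0 0 0 -0.002 0 0 0;0 0 0 0 0 0 0"
}}

```text
t: 14.42
eef_pos: [0.5015, -0.1353, 0.0646]
ee_rot: [-3.142, 0.0, 2.925]
force: [0.5, -0.3, -0.5]
width: 0.0004
gripper_force: 0.0
```

Run:
```python
from h import *
for n in("scene","top"):
    p,d=arm.grab_frame(n);np.savez(n+"7.npz",p=p,d=d,w=pts(n,d))
    q=np.load(n+"5.npz")["p"] 
    W=pts(n,d);m=W[(W[...,2]>.05)&(W[...,2]<.095)&(np.hypot(W[...,0]-.5225,W[...,1]+.142)<.03)]
    print(n,len(m),m[m[:,2]>.08].mean(0) if (m[:,2]>.08).any() else "")
p=np.load("scene7.npz")["p"];q=np.load("scene5.npz")["p"]
cv2.imwrite("pics/s7.png",np.hstack([cv2.resize(x[170:220,250:305],None,fx=7,fy=7,interpolation=cv2.INTER_CUBIC) for x in(q,p)]))
print(arm.get_state()["force"],arm.get_state()["gripper_force"])
```

```text
scene 114 [ 0.50541654 -0.15129969  0.08668701]
top 0 
[ 0.62971357 -0.91516093 -0.43914755] 0.0
```

View pics/s7.png

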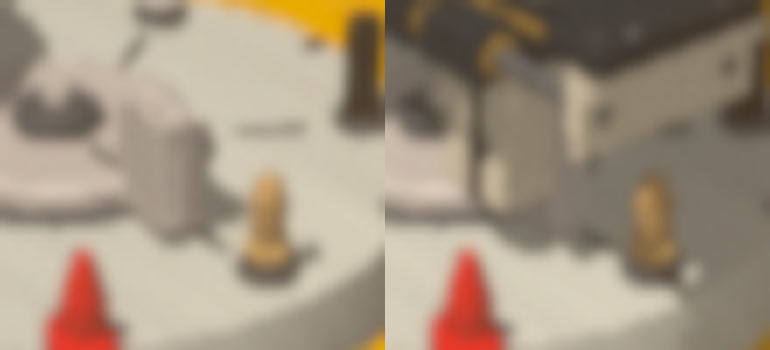

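The left crop is before and the right is now: the tab's foot is still at about (190,240) relative to the crop, so it hasn't moved yet. Contact is due at about 2-3 mm more.

{"api": "move_arm", "payload": {
  "rows": "0 0 0 -0.001 0 0 0;0 0 0 -0.001 0 0 0;0 0 0 0 0 0 0"
}}

```text
t: 14.9
eef_pos: [0.5031, -0.1357, 0.0645]
ee_rot: [-3.141, -0.0, 2.924]
force: [-0.9, -0.2, 1.1]
width: 0.0006
gripper_force: 0.5
```

{"api": "move_arm", "payload": {
  "rows": "0 0 0 -0.001 0 0 0;0 0 0 -0.001 0 0 0;0 0 0 0 0 0 0"
}}

```text
t: 15.28
eef_pos: [0.505, -0.1362, 0.0645]
ee_rot: [-3.141, -0.0, 2.924]
force: [-0.8, -1.2, 0.2]
width: 0.0004
gripper_force: 0.7
```

{"api": "move_arm", "payload": {
  "rows": "0 0 0 -0.001 0 0 0;0 0 0 -0.001 0 0 0;0 0 0 0 0 0 0"
}}

```text
t: 15.65
eef_pos: [0.5073, -0.1365, 0.0645]
ee_rot: [3.142, 0.0, 2.924]
force: [-1.0, -0.2, -0.2]
width: 0.0006
gripper_force: 0.7
```

{"api": "move_arm", "payload": {
  "rows": "0 0 0 -0.001 0 0 0;0 0 0 -0.001 0 0 0;0 0 0 -0.001 0 0 0;0 0 0 -0.001 0 0 0;0 0 0 -0.0005 0 0 0;0 0 0 0 0 0 0"
}}

```text
t: 16.4
eef_pos: [0.5117, -0.1375, 0.0646]
ee_rot: [3.141, 0.0, 2.924]
force: [-1.9, -0.7, -0.8]
width: 0.0006
gripper_force: 0.6
```

{"api": "move_arm", "payload": {
  "rows": "0 0 0 0.005 0 0 0;0 0 0 0.015 0 0 0;0 0 0 0.01 0 -0.02 0;0 0 0 0 0 -0.05 0;0 0 0 0 0.02 -0.05 0;0 0 0 -0.01 0.055 -0.02 0;0 0 0 -0.01 0.06 0 0;0 0 0 -0.01 0.06 0 0"
}}

```text
t: 17.4
eef_pos: [0.5533, 0.0547, 0.2055]
ee_rot: [3.14, 0.002, 2.924]
force: [1.9, -1.0, -0.0]
width: 0.0006
gripper_force: 0.0
```

{"api": "move_arm", "payload": {
  "rows": "0 0 0 0 0.06 0 0;0 0 0 0 0.06 0 0;0 0 0 0 0.06 0 0;0 0 0 0 0.06 0 0;0 0 0 0 0 0 0;0 0 0 0 0 0 0"
}}

```text
t: 18.15
eef_pos: [0.6043, 0.2873, 0.2041]
ee_rot: [-3.141, -0.001, 2.925]
force: [-0.3, -0.4, -0.2]
width: 0.0004
gripper_force: 0.0
```

```bash
python3 meas.py 8 1 | grep -v zero; python3 meas2.py 8
python3 - <<'E'
from h import *
s=arm.get_state();print(s["eef_pos"],s["ee_rot"])
p=np.load("top8.npz")["p"];kw=dict(x0=.42,x1=.62,y0=-.22,y1=-.02,mm=.0005)
cv2.imwrite("pics/o8.png",np.hstack([ortho("top",p,.035,**kw),ortho("top",p,.088,**kw)]))
E
```

```text
mean of near-best [ 0.5448 -0.0721 -0.218 ]
   mark -0.7 -10.835559676532172
   mark -1.81 11.159353558658035
   tabtop 57 [ 0.52819399 -0.14306686  0.08758094] head -1.8112926131068392
   mean of near-best [ 0.5446 -0.0757 -0.2014]
   mark -0.7 -7.021908136521774
   mark -1.74 7.727017239589966
   tabtop 54 [ 0.52784297 -0.14666686  0.08671055] head -1.8023591085944892
top disc centre (np.float64(-22.306207098727736), np.float64(0.544), np.float64(-0.0725))
  line -1.571 zero by slope/pos -0.222 -0.209
  line -0.524 zero by slope/pos -0.195 -0.209
  line 0.524 zero by slope/pos -0.222 -0.217
  line 1.571 zero by slope/pos -0.24 -0.223
  mark (np.float32(-1.794), np.float64(-1.774))
  tab -1.7987899453608889 -1.7911457399387236 0.07231536011631688
scene disc centre (np.float64(-16.05877768370412), np.float64(0.5395000000000001), np.float64(-0.0791))
  line -1.571 zero by slope/pos -0.226 -0.159
  line -0.524 zero by slope/pos -0.227 -0.154
  line 0.524 zero by slope/pos -0.052 -0.193
  line 1.571 zero by slope/pos -0.269 -0.259
  mark (np.float32(-1.833), np.float64(-1.732))
  tab -1.7172454047581625 -1.748796560257523 0.06872871828650559
[0.60476261 0.28629322 0.20481849] [ 3.14157651e+00 -1.14292487e-05  2.92392127e+00]
```

View pics/o8.png

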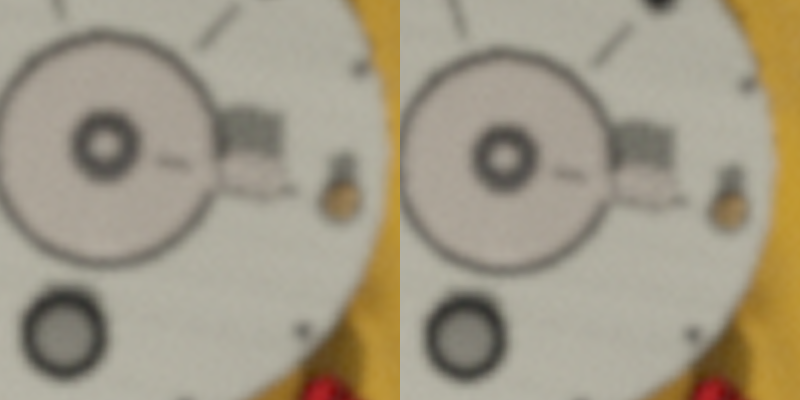

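In the top view the tab now lies on the silencer line; mark and tab headings are about -1.785 against a target of -1.786. Next I go over the button at about (.452,-.0515).

{"api": "move_arm", "payload": {
  "rows": "0 0 0 0.0109 -0.0518 0 0;0 0 0 0.0109 -0.0518 0 0;0 0 0 0.0109 -0.0518 0 0;0 0 0 0.0109 -0.0518 0 0;0 0 0 0.0109 -0.0518 0 0;0 0 0 0.0109 -0.0518 0 0;0 0 0 0.0109 -0.0518 0 0;0 0 0 0 0 0 0"
}}

```text
t: 19.25
eef_pos: [0.4502, -0.0536, 0.2052]
ee_rot: [3.141, 0.001, 2.92]
force: [0.8, 0.9, 0.6]
width: 0.0004
gripper_force: 0.0
```

{"api": "move_arm", "payload": {
  "rows": "0 0 0 0 0 0.05 0;0 0 0 0 0 0.05 0;0 0 0 0 0 0.03 0;0 0 0 0 0 0 0;0 0 0 0 0 0 0"
}}

```text
t: 19.88
eef_pos: [0.4535, -0.0503, 0.0758]
ee_rot: [3.141, 0.002, 2.925]
force: [-0.0, -0.4, 0.4]
width: 0.0009
gripper_force: 0.0
```

Run:
```python
from h import *
p,d=arm.grab_frame("scene")
cv2.imwrite("pics/s9.png",cv2.resize(p[150:240,190:320],None,fx=6,fy=6,interpolation=cv2.INTER_CUBIC))
print(arm.get_state()["eef_pos"])
```

```text
[ 0.4537674  -0.05017309  0.07609325]
```

View pics/s9.png

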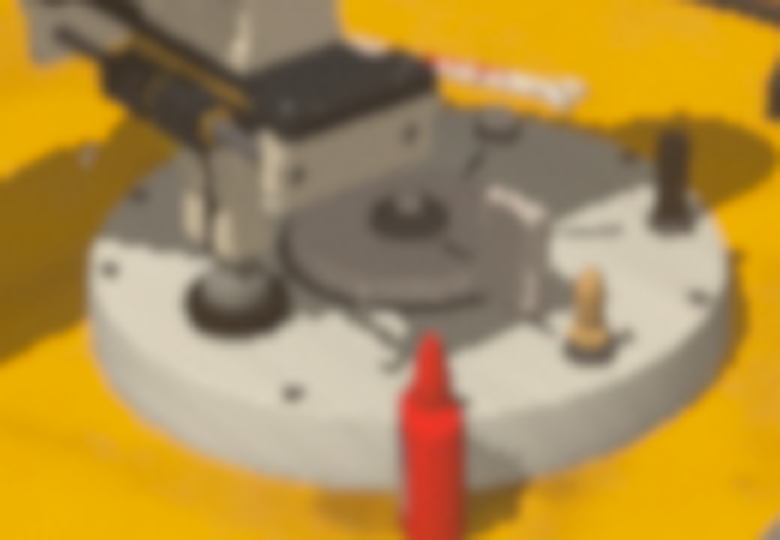

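The fingertips (225,250) hover right over the button (238,290), and the tip pair is narrower than the button. I press slowly.

{"api": "move_arm", "payload": {
  "rows": "0 0 0 0.0015 -0.001 0.006 0;0 0 0 0 0 0.003 0;0 0 0 0 0 0.002 0;0 0 0 0 0 0.002 0;0 0 0 0 0 0.001 0;0 0 0 0 0 0 0;0 0 0 0 0 0 0"
}}

```text
t: 20.8
eef_pos: [0.451, -0.051, 0.0607]
ee_rot: [3.142, 0.0, 2.924]
force: [-1.9, 0.4, 4.2]
width: 0.0005
gripper_force: 2.0
```

{"api": "move_arm", "payload": {
  "rows": "0 0 0 0 0 0.001 0;0 0 0 0 0 0.001 0;0 0 0 0 0 0 0;0 0 0 0 0 0 0"
}}

```text
t: 21.3
eef_pos: [0.4511, -0.051, 0.0591]
ee_rot: [3.142, 0.0, 2.925]
force: [-3.9, 2.0, 13.2]
width: 0.0001
gripper_force: 6.5
```

{"api": "move_arm", "payload": {
  "rows": "0 0 0 0 0 0.0005 0;0 0 0 0 0 0 0"
}}

```text
t: 21.55
eef_pos: [0.4511, -0.051, 0.059]
ee_rot: [-3.142, 0.0, 2.925]
force: [-6.1, 1.8, 19.0]
width: 0.0004
gripper_force: 9.4
```

{"api": "move_arm", "payload": {
  "rows": "0 0 0 0 0 -0.005 0;0 0 0 0 0 -0.01 0;0 0 0 0 0 -0.03 0;0 0 0 0 0 -0.05 0;0 0 0 0 0 -0.05 0;0 0 0 0 0.06 0 0;0 0 0 0 0.06 0 0;0 0 0 0 0.06 0 0"
}}

```text
t: 22.55
eef_pos: [0.4899, 0.1264, 0.2037]
ee_rot: [3.141, 0.001, 2.924]
force: [1.2, -0.5, 0.1]
width: 0.0006
gripper_force: 0.0
```

{"api": "move_arm", "payload": {
  "rows": "0 0 0 0 0.06 0 0;0 0 0 0 0.06 0 0;0 0 0 0 0.05 0 0;0 0 0 0 0 0 0;0 0 0 0 0 0 0"
}}

```text
t: 23.18
eef_pos: [0.5259, 0.2905, 0.2026]
ee_rot: [-3.141, -0.001, 2.925]
force: [0.3, 0.1, -0.1]
width: 0.0006
gripper_force: 0.0
```

```bash
python3 meas.py 9 1 | grep -v zero | head -3; python3 meas2.py 9 | sed -n 6,7p
python3 - <<'E'
from h import *
W0,W1=(np.load(f"top{t}.npz")["w"] for t in "09")
for n,x,y in(("btn",.4512,-.052),("bottle",.4175,-.184),("tape",.603,.106)):
    for W in(W0,W1):
        q=W[(np.hypot(W[...,0]-x,W[...,1]-y)<(.010 if n=="btn" else .03))&(W[...,2]>.045)];print(n,len(q),q.mean(0).round(4))
E
```

```text
mean of near-best [ 0.5448 -0.0721 -0.218 ]
   mark -0.69 -10.29370038341979
   mark -1.81 11.26671951097972
  mark (np.float32(-1.838), np.float64(-1.774))
  tab -1.7987531019286167 -1.791749728016789 0.07229967095164475
btn 35 [ 0.4512 -0.0519  0.0589]
btn 35 [ 0.4512 -0.0519  0.0587]
bottle 90 [ 0.4152 -0.1867  0.0674]
bottle 91 [ 0.4153 -0.1865  0.0677]
tape 218 [0.6029 0.1046 0.0602]
tape 219 [0.6029 0.1043 0.0602]
```

The tab is unchanged, the button is back up and the loose items I checked haven't moved.

```bash
python3 -c "
from station import arm
print(arm.job_done())"
```

```text
the job is handed in; nothing more can be done
None
```

The tab points at the brass silencer to within my measuring error of about 0.01–0.02 rad. I pressed the vent button fully down once (it stopped 6 mm down, at 19 N) and it came back up. The bottle, tape measure and button measured where they started; I did not re-measure the pliers, duct tape, gauge or tee. The first push overshot by about 0.1 rad, so I nudged the tab back from its other side before pressing, and the job was handed in at about 23 s.

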